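Weigh spare-part cartons and send them off on the swing tray

TASK

Push the swing tray to its loading stop, the one farther from the robot. Then weigh the cartons that are there one by one, tallest first: stand each upright on the scale's pan, centred and square so that no edge overhangs, let go of it for a second, and only then move it upright into the tray. When all of them stand in the tray at the loading stop, swing the loaded tray to its dispatch stop, towards the robot, with the cartons still standing in it; leave the tape roll, the filter can and the bearing where they are.

Things in the scene. Friction and masses are not known exactly. Their poses are not given: they have to be found in the camera images.
- carton1_mid (a point): Plain brown cardboard spare-part carton with a square base of 56 x 56 mm, 70 mm tall, 0.2 to 0.65 kg, upright on the bench to the right at first (may be absent). The point is its centre, half-way up; z up, x and y square to its side faces. The cartons differ only in height (70, 60, 50 and 40 mm).
- carton2_mid (a point): Plain brown cardboard spare-part carton with a square base of 56 x 56 mm, 60 mm tall, 0.2 to 0.65 kg, upright on the bench to the right at first (may be absent). The point is its centre, half-way up; z up, x and y square to its side faces. The cartons differ only in height (70, 60, 50 and 40 mm).
- carton3_mid (a point): Plain brown cardboard spare-part carton with a square base of 56 x 56 mm, 50 mm tall, 0.2 to 0.65 kg, upright on the bench to the right at first (may be absent). The point is its centre, half-way up; z up, x and y square to its side faces. The cartons differ only in height (70, 60, 50 and 40 mm).
- carton4_mid (a point): Plain brown cardboard spare-part carton with a square base of 56 x 56 mm, 40 mm tall, 0.2 to 0.65 kg, upright on the bench to the right at first (may be absent). The point is its centre, half-way up; z up, x and y square to its side faces. The cartons differ only in height (70, 60, 50 and 40 mm).
- pan (a point): Centre of the top face of the scale's square steel pan, 80 x 80 mm, 36 mm above the bench; it does not sink. x, y square to the pan's edges, z up. The grey scale body (140 x 110 mm, 26 mm tall) reaches 95 mm to the -x side (display end), 45 mm to +x and 55 mm either way in y. Fixed to the bench, turned by up to 0.4 rad.
- tray_mid (a point): Middle of the aluminium swing tray's loading area, on its floor, 26 mm above the bench. x along the tray away from the pivot, y across, z up. Tray 140 mm wide, free end at x = +150 mm; 4 mm rims rise 14 mm above the floor (tops 40 mm, underside 20 mm above the bench). Clear floor: 128 mm across, x from -130 (low pivot boss beyond) to +144 mm.
- tray_pivot (a point): The tray's upright pivot axis at floor height, 170 mm from tray_mid towards the pivoted end: a steel post 28 mm thick, its top 30 mm above the tray floor. Its foot is fixed to the bench. Axes turn with the tray.
- tray (a joint): Swing angle of the tray, rad, growing clockwise seen from above: 0 = loading stop (free end farthest from the robot), 0.85 = dispatch stop (free end in towards the robot). Both stops are solid, inside the pivot. It turns stiffly (about 2 N at the free end), without springs, and stays where left. Push on the outer side of a long rim near the free end.
- tape_roll_mid (a point): Bystander: centre of a clear roll of packing tape lying flat, 80 mm across, 48 mm tall. Leave alone.
- filter_can_mid (a point): Bystander: centre of a white oil-filter can standing upright, 76 mm across, 90 mm tall. Leave alone.
- bearing_mid (a point): Bystander: centre of a steel wheel bearing lying flat, 72 mm across, 30 mm tall. Leave alone.

How it is judged:
On the way, in this order (a step that is already met when the one before it is completed fails the run):
1. the tray is pushed to its loading stop (within 0.06 rad) (value of joint tray below 0.06 rad), for 0.2 s.
2. the tallest (70 mm) carton, if present, stands on the pan, let go, upright, its centre within 7 mm of the pan's centre along both edges, square to the pan within 0.2 rad, for half a second (x of carton1_mid in the frame of pan between -0.007 and 0.007 m and y of carton1_mid in the frame of pan between -0.007 and 0.007 m and z of carton1_mid in the frame of pan between 0.031 and 0.039 m and (angle between the x axis of carton1_mid and the x axis of pan, either way round below 0.2 rad or angle between the x axis of carton1_mid and the y axis of pan, either way round below 0.2 rad) and contact force between the fingers and carton1 below 0.1 N and linear speed of carton1 below 0.02 m/s and angle between carton1_mid's own z axis and vertical below 0.1 rad), for 0.5 s.
3. the second (60 mm) carton, if present, stands on the pan, let go, upright, its centre within 7 mm of the pan's centre along both edges, square to the pan within 0.2 rad, for half a second (x of carton2_mid in the frame of pan between -0.007 and 0.007 m and y of carton2_mid in the frame of pan between -0.007 and 0.007 m and z of carton2_mid in the frame of pan between 0.026 and 0.034 m and (angle between the x axis of carton2_mid and the x axis of pan, either way round below 0.2 rad or angle between the x axis of carton2_mid and the y axis of pan, either way round below 0.2 rad) and contact force between the fingers and carton2 below 0.1 N and linear speed of carton2 below 0.02 m/s and angle between carton2_mid's own z axis and vertical below 0.1 rad), for 0.5 s.
4. the third (50 mm) carton, if present, stands on the pan, let go, upright, its centre within 7 mm of the pan's centre along both edges, square to the pan within 0.2 rad, for half a second (x of carton3_mid in the frame of pan between -0.007 and 0.007 m and y of carton3_mid in the frame of pan between -0.007 and 0.007 m and z of carton3_mid in the frame of pan between 0.021 and 0.029 m and (angle between the x axis of carton3_mid and the x axis of pan, either way round below 0.2 rad or angle between the x axis of carton3_mid and the y axis of pan, either way round below 0.2 rad) and contact force between the fingers and carton3 below 0.1 N and linear speed of carton3 below 0.02 m/s and angle between carton3_mid's own z axis and vertical below 0.1 rad), for 0.5 s.
5. the lowest (40 mm) carton, if present, stands on the pan, let go, upright, its centre within 7 mm of the pan's centre along both edges, square to the pan within 0.2 rad, for half a second (x of carton4_mid in the frame of pan between -0.007 and 0.007 m and y of carton4_mid in the frame of pan between -0.007 and 0.007 m and z of carton4_mid in the frame of pan between 0.016 and 0.024 m and (angle between the x axis of carton4_mid and the x axis of pan, either way round below 0.2 rad or angle between the x axis of carton4_mid and the y axis of pan, either way round below 0.2 rad) and contact force between the fingers and carton4 below 0.1 N and linear speed of carton4 below 0.02 m/s and angle between carton4_mid's own z axis and vertical below 0.1 rad), for 0.5 s.
6. all cartons stand upright in the tray, let go, the tray still at its loading stop (within 0.1 rad) (x of carton1_mid in the frame of tray_mid between -0.135 and 0.125 m and y of carton1_mid in the frame of tray_mid between -0.046 and 0.046 m and z of carton1_mid in the frame of tray_mid between 0.03 and 0.04 m and contact force between the fingers and carton1 below 0.1 N and linear speed of each of carton1, carton2, carton3, carton4 below 0.02 m/s and angle between each of carton1_mid, carton2_mid, carton3_mid, carton4_mid's own z axis and vertical below 0.1 rad and x of carton2_mid in the frame of tray_mid between -0.135 and 0.125 m and y of carton2_mid in the frame of tray_mid between -0.046 and 0.046 m and z of carton2_mid in the frame of tray_mid between 0.025 and 0.035 m and contact force between the fingers and carton2 below 0.1 N and x of carton3_mid in the frame of tray_mid between -0.135 and 0.125 m and y of carton3_mid in the frame of tray_mid between -0.046 and 0.046 m and z of carton3_mid in the frame of tray_mid between 0.02 and 0.03 m and contact force between the fingers and carton3 below 0.1 N and x of carton4_mid in the frame of tray_mid between -0.135 and 0.125 m and y of carton4_mid in the frame of tray_mid between -0.046 and 0.046 m and z of carton4_mid in the frame of tray_mid between 0.015 and 0.025 m and contact force between the fingers and carton4 below 0.1 N and value of joint tray below 0.1 rad), for 0.2 s.
At the end, for the whole second after the job is handed in: The tray is at its dispatch stop (joint above 0.79 rad) and at rest; every carton present stands upright (within 0.1 rad) on the tray's floor between the rims, let go and still (x of carton1_mid in the frame of tray_mid between -0.135 and 0.125 m and y of carton1_mid in the frame of tray_mid between -0.046 and 0.046 m and z of carton1_mid in the frame of tray_mid between 0.03 and 0.04 m and contact force between the fingers and carton1 below 0.1 N and linear speed of each of carton1, carton2, carton3, carton4 below 0.02 m/s and angle between each of carton1_mid, carton2_mid, carton3_mid, carton4_mid's own z axis and vertical below 0.1 rad and x of carton2_mid in the frame of tray_mid between -0.135 and 0.125 m and y of carton2_mid in the frame of tray_mid between -0.046 and 0.046 m and z of carton2_mid in the frame of tray_mid between 0.025 and 0.035 m and contact force between the fingers and carton2 below 0.1 N and x of carton3_mid in the frame of tray_mid between -0.135 and 0.125 m and y of carton3_mid in the frame of tray_mid between -0.046 and 0.046 m and z of carton3_mid in the frame of tray_mid between 0.02 and 0.03 m and contact force between the fingers and carton3 below 0.1 N and x of carton4_mid in the frame of tray_mid between -0.135 and 0.125 m and y of carton4_mid in the frame of tray_mid between -0.046 and 0.046 m and z of carton4_mid in the frame of tray_mid between 0.015 and 0.025 m and contact force between the fingers and carton4 below 0.1 N and value of joint tray above 0.79 rad and velocity of joint tray below 0.05 rad/s); the robot touches nothing.
It fails at once if the tape roll is moved more than 30 mm (distance of tape_roll_mid from where it was at the start of the episode above 0.03 m).
It fails at once if the filter can is moved more than 30 mm (distance of filter_can_mid from where it was at the start of the episode above 0.03 m).
It fails at once if the bearing is moved more than 30 mm (distance of bearing_mid from where it was at the start of the episode above 0.03 m).
Of carton1, carton2, carton3, carton4 only 2 to 3 are there at a start; the rules pass over those that are not, and their reading is None.
At some moment in a run one of carton1, carton2, carton3, carton4 may be knocked a few centimetres aside while the robot is not near it.
It also fails if it takes over 210 s, if anything falls off the work surface, if the arm or the gripper's body presses on something with over 40 N, if the wrist force passes 120 N, or if a joint passes its speed limit or range.

ROBOT

A 7-joint arm with a two-finger parallel gripper is mounted at the origin on the work surface. World frame = base frame: x ahead of the robot, y to its left, z up, the work surface at z = 0. Lengths are in m, angles in rad, forces in N, time in s.
With the tool pointing down it reaches from about 0.35 to 0.9 m from the base axis. Payload 7.2 kg.
Tool frame: the origin (TCP) lies at the very end of the fingers, on their centre line; the grasp point (between the pads) lies arm.grasp_offset behind it (arm.grasp_offset is the distance from the TCP to the grasp point, in m); z points along the fingers, x is the direction in which the jaws open and shut, and the axes are right-handed (so a half turn about z gives the same grasp; the last joint's range is limited). The gripper opens to 88 mm and grips with 3 to 60 N. Pads are 20 mm wide; open, the fingers measure 115 mm over their backs; the gripper's body (75 mm by 178 mm) begins 61 mm behind the grasp point.
Start: joints at [-1.175, 0.411, -0.013, 1.596, 0.006, 1.134, -0.082], TCP at [0.28, 0.559, 0.223] pointing down, gripper open.
Joint ranges: [-2.95, 2.95], [-0.29, 1.99], [-1.47, 1.44], [0.14, 2.54], [-1.03, 4.17], [0.13, 1.85], [-2.86, 2.86]. Speed limits (rad/s): [2.39, 2.39, 3.01, 3.01, 3.14, 3.14, 3.14].

INTERFACE

Orientations are given as a rotation vector (axis times angle).
In Python, from plant import arm, move_gripper, capture, get_calibration, order, telemetry gives the robot as it stands. Calls block until the motion is done:
- arm.goto(position, orientation): joint-space move of the TCP to a pose.
- arm.move_straight(position, max_speed=0.15, attitude=None, stop_force=None): straight line of the TCP; attitude=None keeps the orientation; max_speed is the mean speed in m/s. With stop_force (N) it stops when the force on the tool has changed by that much, and returns True; else False.
- arm.move_j(angles): joint-space move.
- move_gripper(opening): finger opening in m; the grip force is fixed at half the most; returns when the fingers have stopped.
- arm.wait(seconds).
- arm.solve_ik(position, orientation): joint angles nearest the present ones, or None.
- capture(name): name is "side" or "top"; returns the picture (480x640x3 uint8, blue, green, red); there is no depth.
- get_calibration(name): a dict with "vfov" (degrees; the focal length in pixels is half the picture's height over the tangent of half this angle, whatever the lens; pixels are square), "cx", "cy" (the principal point, pixels), "xyz" and "orientation" of the camera in the world. Camera axes: x right, y down, z forward; pixel columns grow to the right and rows downward; lengths in m; the calibration is good to about 2 mm. A picture is of the moment at which its call begins. get_calibration takes no time and is no camera call.
A pose or a line that the arm cannot do raises arm.PlanningError and nothing moves.
- order.hand_in(): hands the job in, once; it reports no verdict.
Readings, each from a call of its own:
- telemetry.current_time(): time.
- telemetry.current_qpos(): joint angles.
- telemetry.current_joint_vel(): joint speeds.
- telemetry.current_effort(): joint torques, N m.
- telemetry.current_ee_pos(): TCP position.
- telemetry.current_ee_rot(): TCP orientation.
- telemetry.current_wrist_force(): force on the tool from outside, world axes, zero at the start.
- telemetry.current_ft_torque(): the same for the moment, N m.
- telemetry.current_opening(): finger opening in m.
Only numpy, scipy, OpenCV 4.12 (cv2) and the standard library are available. Lean on these libraries where they do the work, as an engineer would, in place of code of your own. Each camera call takes 0.05 s, during which the arm holds its last target.

## Working session

There is one attempt and no reset: what is moved stays moved. The work goes in short steps, each a Python script; the robot and the scene stay as the last script left them, time stands still between calls to the robot, and variables do not carry over. Pictures are saved under pics/ and viewed, and the job is handed in when it is done.

```bash
ls; mkdir -p pics; python3 - <<'E'
from plant import arm, capture, get_calibration, telemetry
import cv2
for n in("side","top"):
    cv2.imwrite(f"pics/{n}0.png",capture(n)); print(n,get_calibration(n))
print(arm.grasp_offset,telemetry.current_time(),telemetry.current_ee_rot(),telemetry.current_ee_pos())
E
```

```text
pics
side {'vfov': 42.934046662341885, 'cx': 308.90001401226436, 'cy': 232.63779846564825, 'xyz': array([ 1.24747771, -1.01826591,  1.22908898]), 'orientation': array([-2.24715758, -0.65503781,  0.25411395])}
top {'vfov': 46.242099247741685, 'cx': 315.34887689921067, 'cy': 239.22089552159153, 'xyz': array([0.36421516, 0.04786288, 1.30820699]), 'orientation': array([-2.12194465,  2.14482843, -0.21585539])}
0.0187 0.1 [ 2.67175100e+00  1.65111950e+00 -1.80065648e-03] [0.27939947 0.55856926 0.22192857]
```

View pics/top0.png

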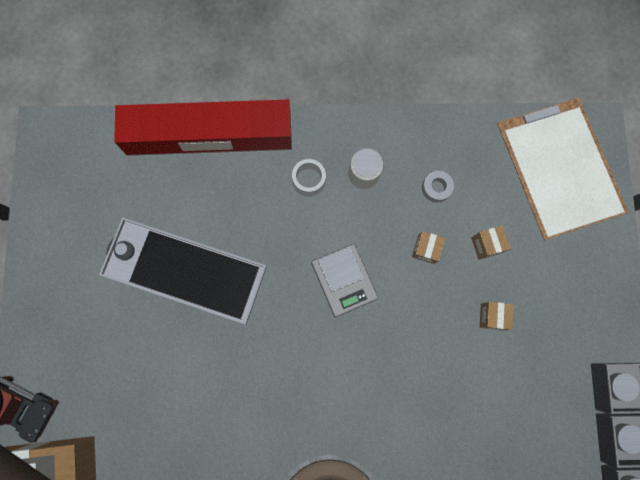

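View pics/side0.png

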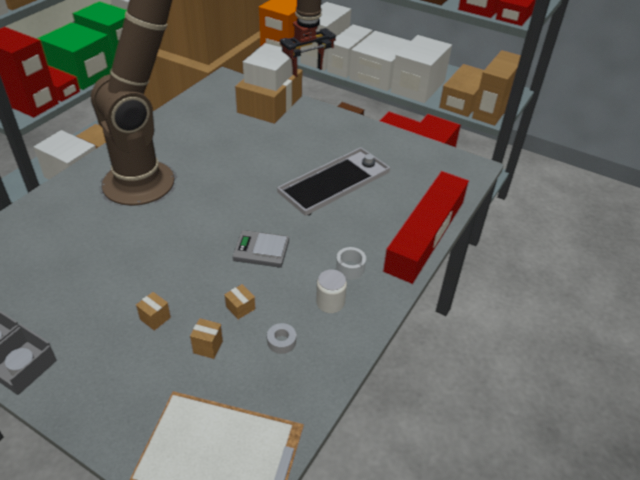

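```bash
cat > h.py <<'E'
import numpy as np, cv2
from scipy.spatial.transform import Rotation as R
from plant import arm, move_gripper, capture, get_calibration, order, telemetry
def K(c):
    f=240/np.tan(np.radians(c['vfov']/2)); return np.array([[f,0,c['cx']],[0,f,c['cy']],[0,0,1]])
def proj(n,P):
    c=get_calibration(n); r=R.from_rotvec(c['orientation']).as_matrix()
    q=(np.atleast_2d(P)-c['xyz'])@r; q=q@K(c).T; return q[:,:2]/q[:,2:]
def unproj(n,uv,z):
    c=get_calibration(n); r=R.from_rotvec(c['orientation']).as_matrix()
    uv=np.atleast_2d(uv); d=np.c_[uv,np.ones(len(uv))]@np.linalg.inv(K(c)).T@r.T
    return c['xyz']+d*((z-c['xyz'][2])/d[:,2])[:,None]
def crop(n,img,x0,y0,w,h,s,fn):
    cv2.imwrite(fn,cv2.resize(img[y0:y0+h,x0:x0+w],None,fx=s,fy=s,interpolation=cv2.INTER_CUBIC))
def down(yaw): # tool down, tool x axis at world yaw
    return (R.from_euler('z',yaw)*R.from_euler('x',np.pi)).as_rotvec()
E
python3 - <<'E'
from h import *
a=cv2.imread('pics/top0.png');b=cv2.imread('pics/side0.png')
crop('t',a,400,210,130,130,6,'pics/c1.png') if 0 else crop('t',a,400,215,130,100+15,5,'pics/c1.png')
crop('t',a,90,200,190,140,4,'pics/c2.png')
crop('t',a,300,230,90,95,6,'pics/c3.png')
crop('t',b,120,270,150,100,5,'pics/c4.png')
E
```

```text
(no output)
```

View pics/c1.png

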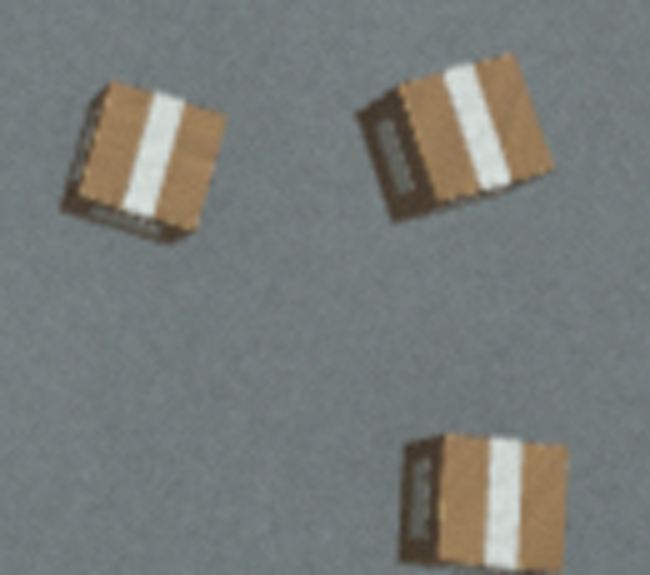

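View pics/c2.png

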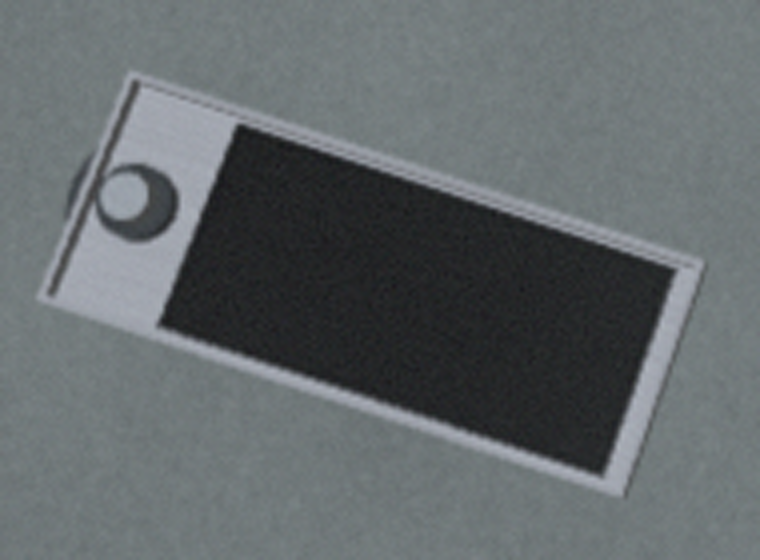

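View pics/c3.png

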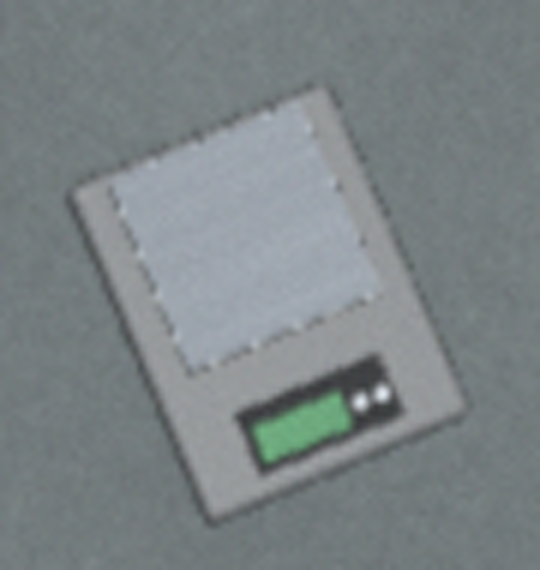

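View pics/c4.png

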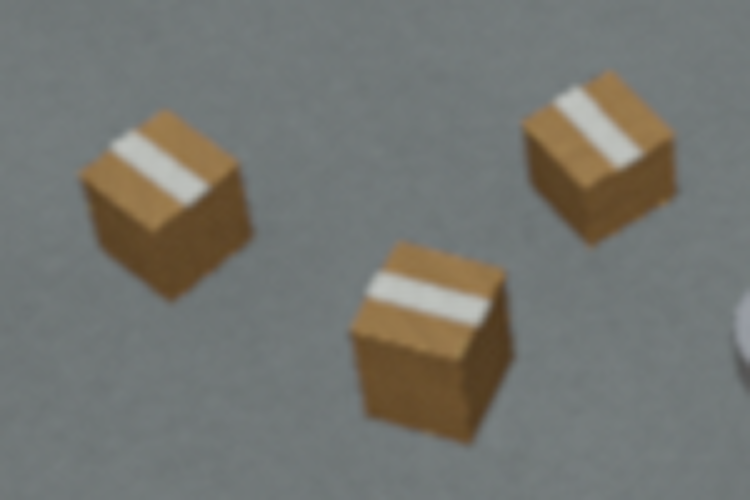

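```bash
cat >> h.py <<'E'
from scipy.optimize import minimize, least_squares
def rectfit(n,px,model):
    """model: Nx3 local pts; fit x,y,yaw in world"""
    px=np.array(px,float);model=np.array(model,float)
    def T(p):
        c,s=np.cos(p[2]),np.sin(p[2]); m=model.copy()
        m[:,0]=p[0]+c*model[:,0]-s*model[:,1]; m[:,1]=p[1]+s*model[:,0]+c*model[:,1]; return m
    w=unproj(n,px,model[:,2].mean()); best=None
    for y0 in np.arange(-3,3.1,1):
        r=least_squares(lambda p:(proj(n,T(p))-px).ravel(),[*w[:,:2].mean(0),y0])
        if best is None or r.cost<best.cost: best=r
    return best.x,np.sqrt(2*best.cost/len(px)),w
def cmask(img):
    f=img.astype(int); return ((f[...,2]-f[...,0])>18).astype(np.uint8)
def boxpts(x,y,yaw,h,s=.028,z0=0):
    c,s_=np.cos(yaw),np.sin(yaw)
    return np.array([[x+c*a-s_*b,y+s_*a+c*b,z] for a in(-s,s) for b in(-s,s) for z in(z0,z0+h)])
def hull(pts): return cv2.convexHull(pts.astype(np.float32))[:,0]
def iou(m,pts,S=8):
    pass
def fitbox(imgs,x,y,yaw,h=None,z0=0):
    """fit carton by silhouettes in given views"""
    regs={}
    for n,img in imgs.items():
        u=proj(n,[[x,y,z0+(h or .05)/2]])[0]; m=cmask(img)
        k,lab,st,ce=cv2.connectedComponentsWithStats(m)
        # take blobs within 45px
        pts=[]
        for i in range(1,k):
            if st[i,4]>=25 and np.linalg.norm(ce[i]-u)<24: pts+=[np.argwhere(lab==i)[:,::-1]]
        if not pts: continue
        hb=hull(np.vstack(pts)); regs[n]=hb
    S=8; out={}
    targets={}
    for n,hb in regs.items():
        o=hb.min(0)-12; sz=((hb.max(0)-o+12)*S).astype(int)
        # grow hull by half pixel: draw on upsampled mask
        t=np.zeros((sz[1],sz[0]),np.uint8); cv2.fillConvexPoly(t,np.round((hb-o+.0)*S).astype(int),1)
        t=cv2.dilate(t,np.ones((S,S),np.uint8)); targets[n]=(t,o)
    def cost(p):
        hh=h if h else p[3]; c=0
        for n,(t,o) in targets.items():
            q=np.zeros_like(t); cv2.fillConvexPoly(q,np.round((hull(proj(n,boxpts(p[0],p[1],p[2],hh,z0=z0)))-o)*S).astype(int),1)
            c+=1-np.sum(t&q)/np.sum(t|q)
        return c/len(targets)
    best=None
    for y0 in yaw+np.arange(-.75,.8,.25):
        p0=[x,y,y0]+([] if h else [.055])
        sim=np.array([p0]+[np.add(p0,np.eye(len(p0))[i]*[.008,.008,.15,.012][i]) for i in range(len(p0))])
        r=minimize(cost,p0,method='Nelder-Mead',options=dict(initial_simplex=sim,maxiter=300,xatol=1e-5,fatol=1e-5))
        if best is None or r.fun<best.fun: best=r
    return best.x,best.fun,list(targets)
E
python3 - <<'E'
from h import *
I={'top':cv2.imread('pics/top0.png'),'side':cv2.imread('pics/side0.png')}
pan=np.array([(112,180),(303,100),(380,295),(195,372)])/6+[300,230]-.5+.08
body=np.array([(72,195),(322,85),(468,405),(212,522)])/6+[300,230]-.42
tr=np.array([(132,70),(704,262),(622,498),(38,298)])/4+[90,200]-.4
sq=.04*np.array([[1,1],[1,-1],[-1,-1],[-1,1]])
print(rectfit('top',pan,np.c_[sq,[.036]*4])[:2])
print(rectfit('top',body,[[.045,.055,.026],[.045,-.055,.026],[-.095,-.055,.026],[-.095,.055,.026]])[:2])
x,e,w=rectfit('top',tr,[[-.2,.07,.04],[.15,.07,.04],[.15,-.07,.04],[-.2,-.07,.04]])
print(x,e,[np.linalg.norm(w[i]-w[i-1]) for i in range(4)])
p=np.array([[(128,192)]])[0]/4+[90,200]
print('post',unproj('top',p,.056))
for u in [(429,247),(491,242),(497,316)]:
    g=unproj('top',[u],.05)[0]
    for vs in (['top','side'],['top'],['side']):
        print(vs,*fitbox({k:I[k] for k in vs},g[0],g[1],0))
for n,u,z in [('tape',(309,176),.03),('can',(367,164),.09),('bearing',(438,185),.03)]: print(n,unproj('top',[u],z))
# carton side-cam crosscheck of pan
print(unproj('side',[(262,249)],.036))
E
```

```text
(array([ 0.53077308, -0.03420852,  0.3785507 ]), np.float64(0.6198479918480292))
(array([ 0.53048221, -0.03253498,  0.40103246]), np.float64(1.370166508826061))
[0.5239569  0.30046747 4.37660384] 0.3775230075587198 [np.float64(0.139108293931096), np.float64(0.3479757701984423), np.float64(0.13959642457162982), np.float64(0.3491904021212872)]
post [[0.58045639 0.45808817 0.056     ]]
['top', 'side'] [ 0.58112401 -0.23899889 -0.32008538  0.05409088] 0.049312235199066634 ['top', 'side']Traceback (most recent call last):
  File "<stdin>", line 16, in <module>
  File "h.py", line 66, in fitbox
    r=minimize(cost,p0,method='Nelder-Mead',options=dict(initial_simplex=sim,maxiter=300,xatol=1e-5,fatol=1e-5))
    res = _minimize_neldermead(fun, x0, args, callback, bounds=bounds,
                               **options)
    fsim[j] = func(sim[j])
              ~~~~^^^^^^^^
    fx = function(np.copy(x), *(wrapper_args + args))
  File "h.py", line 59, in cost
    q=np.zeros_like(t); cv2.fillConvexPoly(q,np.round((hull(proj(n,boxpts(p[0],p[1],p[2],hh,z0=z0)))-o)*S).astype(int),1)
                                                            ~~~~^^^^^^^^^^^^^^^^^^^^^^^^^^^^^^^^^^^
  File "h.py", line 7, in proj
    c=get_calibration(n); r=R.from_rotvec(c['orientation']).as_matrix()
ValueError: time passes only in moves, steps and waits
```

```bash
sed -i 's/^def K(c)/_C={n:get_calibration(n) for n in("top","side")}\n_RM={n:R.from_rotvec(_C[n]["orientation"]).as_matrix() for n in _C}\ndef K(c)/; s/c=get_calibration(n); r=R.from_rotvec(c\[.orientation.\]).as_matrix()/c=_C[n]; r=_RM[n]/' h.py
python3 - <<'E'
from h import *
I={'top':cv2.imread('pics/top0.png'),'side':cv2.imread('pics/side0.png')}
for u in [(429,247),(491,242),(497,316)]:
    g=unproj('top',[u],.05)[0]
    for vs in (['top','side'],['top'],['side']):
        print(vs,*fitbox({k:I[k] for k in vs},g[0],g[1],0))
for n,u,z in [('tape',(309,176),.03),('can',(367,164),.09),('bearing',(438,185),.03)]: print(n,unproj('top',[u],z))
print(unproj('side',[(262,249)],.036), telemetry.current_time())
E
```

```text
['top', 'side'] [ 0.58112401 -0.23899889 -0.32008538  0.05409088] 0.049312235199066634 ['top', 'side']
['top'] [ 0.58156707 -0.24081444 -0.31965307  0.04717441] 0.01931776500794713 ['top']
['side'] [ 0.58099801 -0.2369672  -0.31366629  0.05300838] 0.021759809750297232 ['side']
['top', 'side'] [ 0.58902144 -0.38014704  0.26443242  0.07407483] 0.034157064388002145 ['top', 'side']
['top'] [ 0.59002387 -0.38180644 -1.30960727  0.0696531 ] 0.02555471594421932 ['top']
['side'] [ 0.58856149 -0.37921419  0.25890005  0.0728106 ] 0.012650999341093816 ['side']
['top', 'side'] [ 0.4217949  -0.38308536 -0.12070831  0.0642914 ] 0.04003772585793053 ['top', 'side']
['top'] [ 0.42157735 -0.38550353 -0.11883895  0.05847297] 0.022239398517373443 ['top']
['side'] [ 0.42184707 -0.38262226 -0.12348142  0.06379322] 0.018556117694048746 ['side']
tape [[0.75338808 0.03612443 0.03      ]]
can [[ 0.76241777 -0.09494942  0.09      ]]
bearing [[ 0.72912317 -0.26866192  0.03      ]]
[[ 0.52555319 -0.05859983  0.036     ]] 0.1
```

```bash
python3 - <<'E'
from h import *
b=cv2.imread('pics/side0.png');a=cv2.imread('pics/top0.png')
P=(0.5308,-.0342,.3785)
def o(n,x,y,yw,pts):
    c,s=np.cos(yw),np.sin(yw); return proj(n,[[x+c*p-s*q,y+s*p+c*q,z] for p,q,z in pts])
pan=[(.04*i,.04*j,.036) for i,j in((1,1),(1,-1),(-1,-1),(-1,1))]
bd=[(i,j,.026) for i,j in((.045,.055),(.045,-.055),(-.095,-.055),(-.095,.055))]
tr=[(i,j,.04) for i,j in((-.2,.07),(.15,.07),(.15,-.07),(-.2,-.07))]
for n,I,(x0,y0,w,h),s in(('side',b,(225,225,75,50),10),('top',a,(300,235,90,90),6),('side',b,(265,140,135,80),5)):
    c=cv2.resize(I[y0:y0+h,x0:x0+w],None,fx=s,fy=s,interpolation=cv2.INTER_CUBIC)
    for pts,q in((pan,P),(bd,P),(tr,(.52396,.30047,4.3766))):
        u=(o(n,*q,pts)-[x0,y0]+.5)*s
        cv2.polylines(c,[np.round(u).astype(int)],True,(0,0,255),1)
    cv2.imwrite(f'pics/d{s}.png',c)
E
```

```text
(no output)
```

View pics/d10.png

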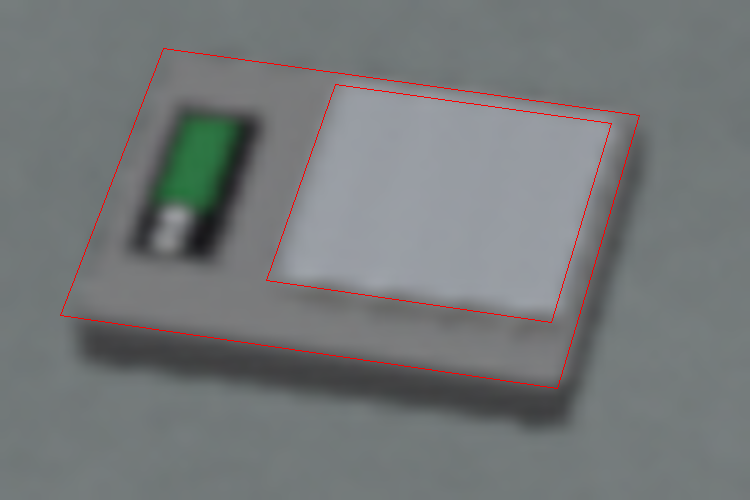

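View pics/d6.png

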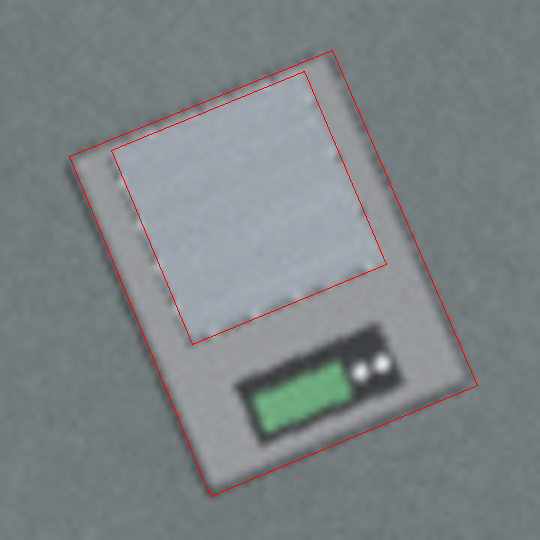

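View pics/d5.png

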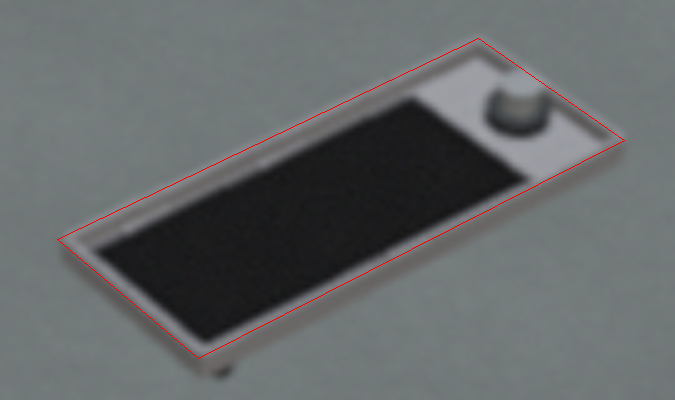

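```bash
cat > push.py <<'E'
from h import *
piv=np.array([.5805,.461]); yaw=-1.9066
def pose(yw,side,gap,lx=.29,hw=.010,z=.024):
    u=np.array([np.cos(yw),np.sin(yw)]); v=np.array([-u[1],u[0]])
    p=piv+u*lx+v*side*(.07+hw+gap); return np.array([p[0],p[1],z]),yw
def yawtool(yw): # choose equivalent near start
    return down(yw if abs(yw)<1.6 else yw+np.pi)
E
python3 - <<'E'
from push import *
move_gripper(0.0)
p,yw=pose(yaw,-1,.03)
for z in(.2,.024): print(arm.solve_ik([p[0],p[1],z],yawtool(yw)),arm.solve_ik([p[0],p[1],z],down(yw)))
print(telemetry.current_qpos(),p,telemetry.current_opening())
print(R.from_rotvec(telemetry.current_ee_rot()).as_matrix()[:,0])
E
```

```text
[-0.73865505  0.11820364  0.10773045  2.05202103 -0.01535028  0.97210179
  0.6119734 ] [-1.1969259   0.11845791  0.61487955  2.0769306  -0.08277782  0.96935116
 -2.44504484]
[-0.68771109  0.40680351  0.05764633  2.21000165 -0.04543273  0.52583935
  0.63953428] [-1.08131323  0.45621668  0.54825446  2.23433806 -0.44973085  0.55646764
 -2.09741173]
[-1.17519657  0.41107693 -0.01272928  1.5961908   0.00562971  1.13431114
 -0.08219974] [0.38108083 0.22344581 0.024     ] 0.00036635057795425394
[4.47305896e-01 8.94381033e-01 5.06012009e-05]
```

```bash
python3 - <<'E'
from push import *
p,yw=pose(yaw,-1,.02)
arm.goto([p[0],p[1],.15],yawtool(yw)); arm.move_straight(p,.15)
q,_=pose(yaw,-1,-.002); print(arm.move_straight(q,.05,stop_force=8),telemetry.current_ee_pos())
last=yaw
for k in range(1,12):
    yk=yaw+.1*k
    q,_=pose(yk,-1,-.001)
    try: s=arm.move_straight(q,.08,attitude=yawtool(yk),stop_force=14)
    except arm.PlanningError as e: print(e);break
    print(k,s,telemetry.current_ee_pos().round(4),telemetry.current_wrist_force().round(1),telemetry.current_time())
    if s: break
b=capture('top'); cv2.imwrite('pics/t1.png',b); cv2.imwrite('pics/s1.png',capture('side'))
E
```

```text
False [0.41161565 0.21279817 0.02401747]
1 False [0.4357 0.1975 0.0239] [ 0.2 -0.6  0.2] 4.9083
2 False [0.4626 0.1845 0.0239] [-0.6 -0.1 -0.6] 5.4333
3 False [0.4908 0.1742 0.024 ] [-0.5 -0.2 -0.9] 5.9583
4 True [0.5042 0.1714 0.0231] [ 0.2 -0.5 -0.1] 7.7167
```

View pics/t1.png

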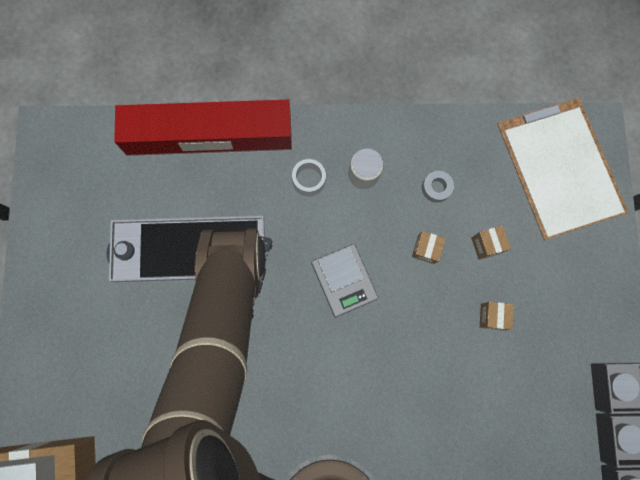

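```bash
cat > ops.py <<'E'
from h import *
G=arm.grasp_offset
def go(x,y,z,yaw): arm.goto([x,y,z],down(yaw))
def pick(x,y,yaw,gh,z0=0,hi=.16,opening=.088,travel=True):
    if telemetry.current_opening()<opening-.004: move_gripper(opening)
    go(x,y,z0+hi,yaw)
    print('descend',arm.move_straight([x,y,z0+gh-G],.15,stop_force=15))
    move_gripper(0.0); print('opening',round(telemetry.current_opening(),4),telemetry.current_time())
    arm.move_straight([x,y,z0+hi],.15)
def place(x,y,yaw,gh,z0,hi=.16,opening=.08):
    go(x,y,z0+hi,yaw)
    arm.move_straight([x,y,z0+gh-G+.006],.15)
    print('touch',arm.move_straight([x,y,z0+gh-G-.002],.02,stop_force=3),telemetry.current_ee_pos().round(4))
    move_gripper(opening)
def snap(tag):
    I={}
    for n in('top','side'): I[n]=capture(n); cv2.imwrite(f'pics/{n}_{tag}.png',I[n])
    return I
E
python3 - <<'E'
from ops import *
p=telemetry.current_ee_pos()
arm.move_straight([p[0]-.02,p[1],p[2]],.1); arm.move_straight([p[0]-.02,p[1],.17],.2)
move_gripper(.088)
go(.5,-.15,.25,.2)
I=snap('2')
print(fitbox(I,.589,-.38,.262,.07),fitbox(I,.4217,-.384,-.121,.06),fitbox(I,.5812,-.239,-.319,.05),telemetry.current_time())
E
```

```text
(array([ 0.58774164, -0.37817266,  1.83782807]), np.float64(0.024647368886009602), ['side']) (array([ 0.42162374, -0.3826816 , -0.12223918]), np.float64(0.3175505601556282), ['top', 'side']) (array([ 0.5800401 , -0.23614336, -0.3232636 ]), np.float64(0.03918523385699779), ['side']) 11.7833
```

View pics/top_2.png

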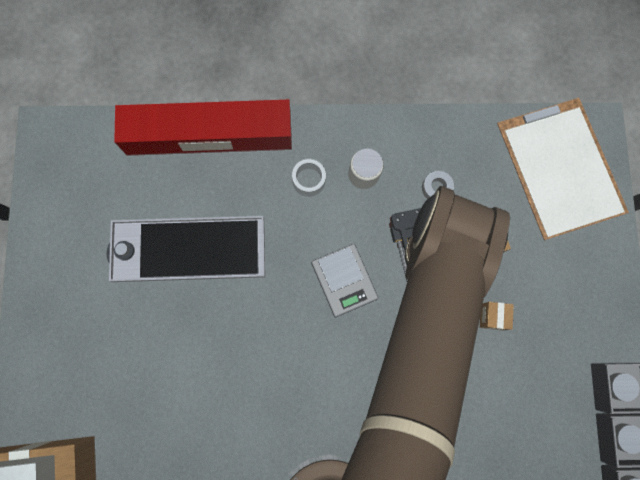

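View pics/side_2.png

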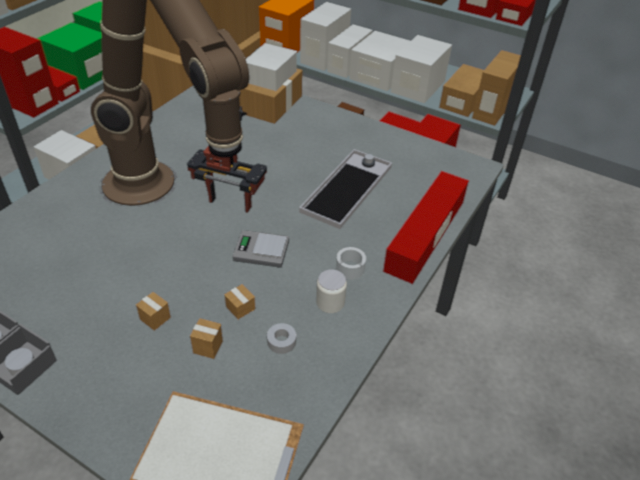

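```bash
python3 - <<'E'
from ops import *
a=cv2.imread('pics/top_2.png'); crop('t',a,95,200,190,100,4,'pics/e1.png')
pick(.589,-.380,.262,.04)
place(.5315,-.033,.385,.04,.036)
p=telemetry.current_ee_pos(); arm.move_straight([p[0],p[1],.2],.2)
go(.40,-.30,.25,.2)
I=snap('3'); print(telemetry.current_time())
for v in(['top'],['side'],['top','side']): print(fitbox({k:I[k] for k in v},.5315,-.033,.385,.07,z0=.036))
c1=I['top'][205:325,280:400]; c2=I['side'][195:275,210:310]
cv2.imwrite('pics/f.png',np.hstack([cv2.resize(c1,(400,400),interpolation=2),cv2.resize(c2,(400,320),interpolation=2)[:,:] if 0 else cv2.copyMakeBorder(cv2.resize(c2,(400,320),interpolation=2),0,80,0,0,0)]))
E
```

```text
descend False
opening 0.0557 14.4833
touch True [ 0.532  -0.0328  0.0573]
20.9917
(array([ 0.53333752, -0.03419746,  0.38192811]), np.float64(0.02899308581720994), ['top'])
(array([ 0.53086353, -0.03008376,  0.40380056]), np.float64(0.02863657840136402), ['side'])
(array([ 0.53303264, -0.03399421,  0.39863494]), np.float64(0.05605675410763561), ['top', 'side'])
```

View pics/f.png

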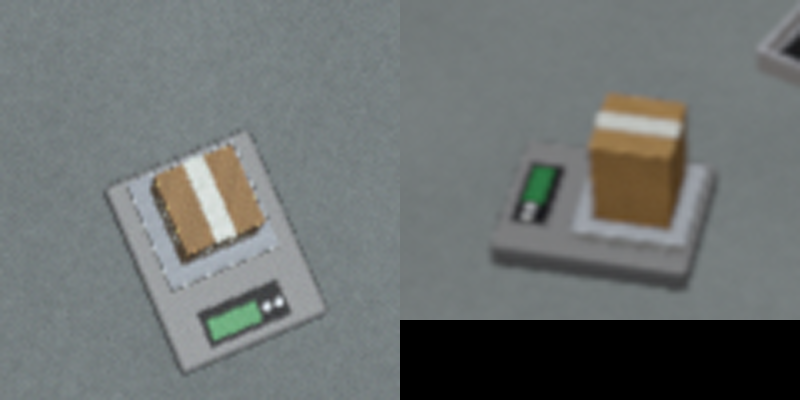

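View pics/e1.png

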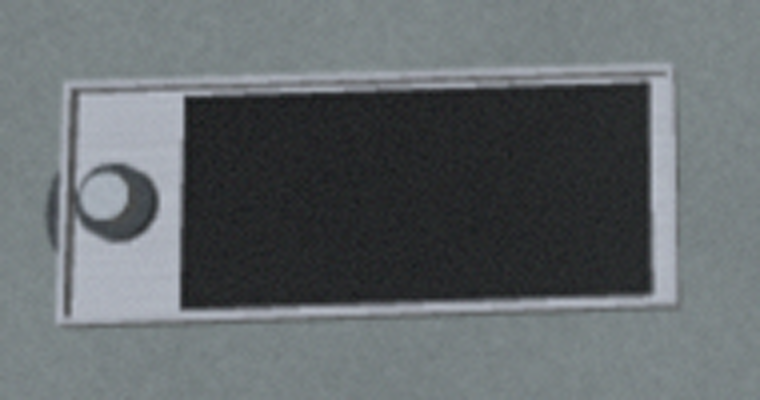

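```bash
cat > panfit.py <<'E'
from ops import *
def panfit(I,v):
    T={}
    S=8
    for n in v:
        u=np.round(proj(n,[[.531,-.033,.036]])[0]).astype(int); o=u-30
        im=I[n][o[1]:o[1]+60,o[0]:o[0]+60].astype(float)
        d=cv2.resize(im,None,fx=S,fy=S,interpolation=cv2.INTER_CUBIC)
        f=(d[...,0]-d[...,2])+ (d.mean(2)-130)*.3   # bluish + bright
        T[n]=(d,o)
    # region-contrast: inside pan vs ring of 5 mm outside
    def cost(p):
        c=0
        for n,(d,o) in T.items():
            g=d[...,0]  # blue channel
            def q(s):
                m=np.zeros(g.shape,np.uint8); b=boxpts(p[0],p[1],p[2],0,s,.036)[::2]
                cv2.fillConvexPoly(m,np.round((cv2.convexHull(proj(n,b).astype(np.float32))[:,0]-o+.5)*S*16-8).astype(int),1,cv2.LINE_8,4); return m.astype(bool)
            a=q(.0405);i=q(.034);r=q(.0475)
            c-=g[a&~i].mean()-g[r&~a].mean()
        return c
    best=None
    for dx in(-.003,0,.003):
      for dy in(-.003,0,.003):
        p0=np.array([.531+dx,-.033+dy,.385]); sim=np.array([p0,p0+[.003,0,0],p0+[0,.003,0],p0+[0,0,.05]])
        r=minimize(cost,p0,method='Nelder-Mead',options=dict(initial_simplex=sim))
        if best is None or r.fun<best.fun:best=r
    return best.x,best.fun
E
python3 - <<'E'
from panfit import *
I={n:cv2.imread(f'pics/{n}0.png') for n in('top','side')}
for v in(['top'],['side'],['top','side']): print(v,panfit(I,v))
tr=np.array([(66,83),(671,66),(677,303),(57,324)])/4+[95,200]-.4
print(rectfit('top',tr,[[-.2,.07,.04],[.15,.07,.04],[.15,-.07,.04],[-.2,-.07,.04]])[:2])
# does unproj/carton share pixel convention? check carton-on-pan overlay via I3
E
```

```text
['top'] (array([ 0.53226635, -0.03407219,  0.38863516]), np.float64(-23.515709488918162))
['side'] (array([ 0.5321003 , -0.03103591,  0.39157022]), np.float64(-35.561898629424846))
['top', 'side'] (array([ 0.53191213, -0.0323514 ,  0.3889766 ]), np.float64(-56.7682814119122))
(array([ 0.58292767,  0.29153788, -1.54859696]), np.float64(0.7200972930980688))
```

```bash
cat >> ops.py <<'E'
TM=np.array([.5825,.2925]); TY=-1.5486; TU=np.array([np.cos(TY),np.sin(TY)])
def totray(lx,gh):
    q=TM+TU*lx; place(q[0],q[1],TY+np.pi/2,gh,.026,hi=.15,opening=.076)
    p=telemetry.current_ee_pos(); arm.move_straight([p[0],p[1],.19],.2)
PAN=(.532,-.0325,.389)
E
python3 - <<'E'
from ops import *
pick(.532,-.0328,.385,.04,z0=.036,hi=.13)
totray(-.075,.04)
I=snap('4'); print(telemetry.current_time())
for v in(['top'],['side']): print(fitbox({k:I[k] for k in v},.4217,-.384,-.121,.06),fitbox({k:I[k] for k in v},.5812,-.239,-.319,.05))
E
```

```text
descend False
opening 0.0563 24.025
touch True [0.5812 0.3679 0.0475]
29.2333
(array([ 0.42159416, -0.38528169, -0.11272796]), np.float64(0.023839507468429666), ['top']) (array([ 0.5813936 , -0.24032175, -0.31878702]), np.float64(0.025660179278042428), ['top'])
(array([ 0.42020271, -0.38133515, -0.13794341]), np.float64(0.03682928877319669), ['side']) (array([ 0.57968498, -0.23582147, -0.32466991]), np.float64(0.03989006830900366), ['side'])
```

View pics/top_4.png

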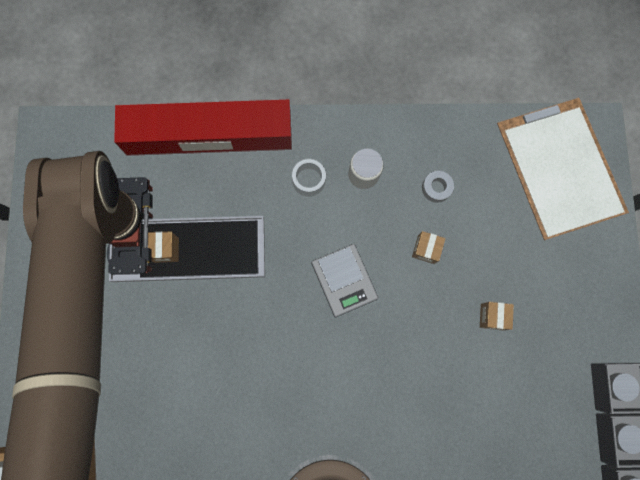

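View pics/side_4.png

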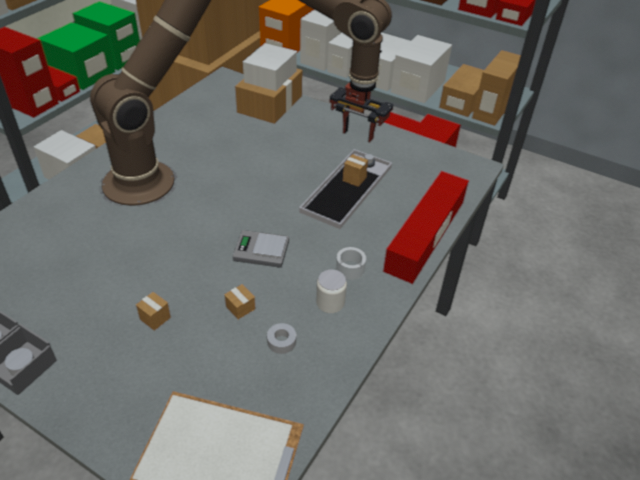

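```bash
cat > chk.py <<'E'
from panfit import *
def onpan(tag,h):
    I=snap(tag); 
    P={'top':(.53227,-.03407),'side':(.5321,-.03104)}
    for v in P:
        x,f,s=fitbox({v:I[v]},.532,-.0325,.389,h,z0=.036)
        d=x[:2]-P[v]; c,s_=np.cos(.389),np.sin(.389)
        print(v,'pan-frame offset mm',np.round([1e3*(c*d[0]+s_*d[1]),1e3*(-s_*d[0]+c*d[1])],1),'dyaw',round((x[2]-.389+.785)%1.5708-.785,3),'f',round(f,3))
    c1=I['top'][205:325,280:400]; c2=I['side'][195:275,210:310]
    cv2.imwrite(f'pics/p{tag}.png',np.hstack([cv2.resize(c1,(400,400),interpolation=2),cv2.copyMakeBorder(cv2.resize(c2,(400,320),interpolation=2),0,80,0,0,0)]))
E
python3 - <<'E'
from chk import *
pick(.421,-.3835,-.12,.036)
place(*PAN,.036,.036)
p=telemetry.current_ee_pos(); arm.move_straight([p[0],p[1],.2],.2)
go(.38,-.28,.25,.0)
print(telemetry.current_time())
onpan('5',.06)
E
```

```text
descend False
opening 0.0563 34.0667
touch True [ 0.5326 -0.0323  0.0534]
40.5833
top pan-frame offset mm [ 1.8 -0.4] dyaw 0.003 f 0.031
side pan-frame offset mm [-0.1  1.5] dyaw 0.014 f 0.034
```

View pics/p5.png

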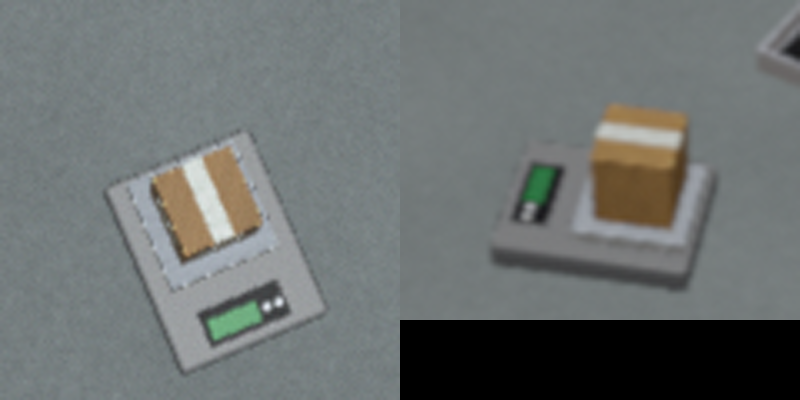

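View pics/side_5.png

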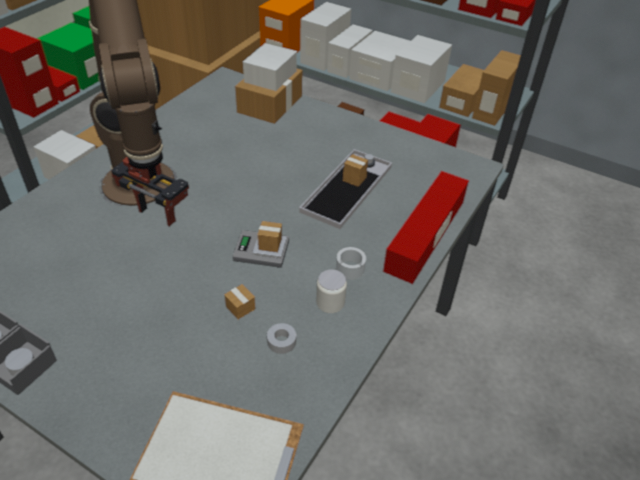

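Carton 2 stands centred on the pan to within about 2 mm in both views. Next I'll move it to the tray and check carton 3.

```bash
python3 - <<'E'
from ops import *
pick(.5326,-.0323,.389,.036,z0=.036,hi=.13)
totray(.005,.036)
I=snap('6'); print(telemetry.current_time())
for v in(['top'],['side']): print(fitbox({k:I[k] for k in v},.5812,-.239,-.319,.05))
cv2.imwrite('pics/g6.png',np.hstack([cv2.resize(I[n],(400,300)) for n in('top','side')]))
E
```

```text
descend False
opening 0.0559 43.7167
touch True [0.583  0.2879 0.0435]
48.7417
(array([ 0.58122679, -0.24038244, -0.30942527]), np.float64(0.02737682444964118), ['top'])
(array([ 0.57976835, -0.23578505, -0.32401771]), np.float64(0.03745064411917198), ['side'])
```

View pics/g6.png

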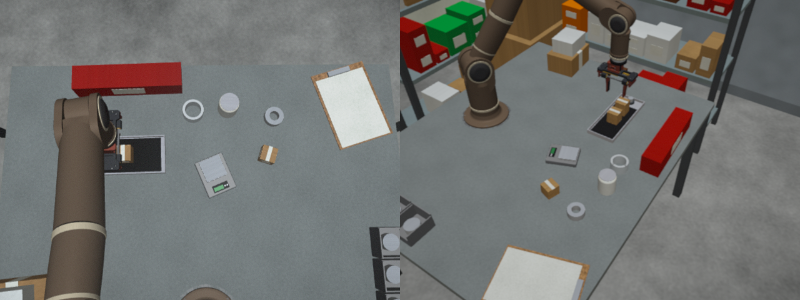

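```bash
python3 - <<'E'
from chk import *
pick(.5805,-.238,-.318,.028)
place(*PAN,.028,.036)
p=telemetry.current_ee_pos(); arm.move_straight([p[0],p[1],.2],.2)
go(.38,-.28,.25,.0)
print(p,telemetry.current_time())
onpan('7',.05)
I={n:cv2.imread(f'pics/{n}_7.png') for n in('top','side')}
cv2.imwrite('pics/g7.png',np.hstack([cv2.resize(I['top'][190:300,90:290],(400,220),interpolation=2),cv2.resize(I['side'][130:240,250:450],(400,220),interpolation=2)]))
E
```

```text
descend False
opening 0.056 52.825
touch True [ 0.5326 -0.0322  0.0453]
[ 0.53125113 -0.03220145  0.04430483] 58.975
top pan-frame offset mm [ 1.7 -0.3] dyaw -0.006 f 0.022
side pan-frame offset mm [-0.   0.7] dyaw 0.02 f 0.038
```

View pics/p7.png

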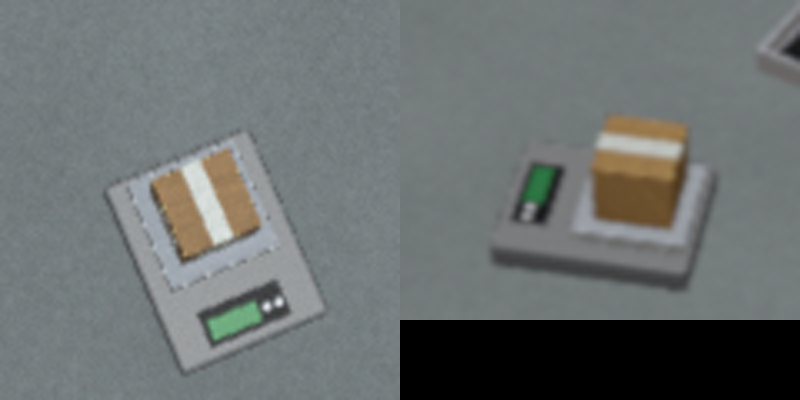

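View pics/g7.png

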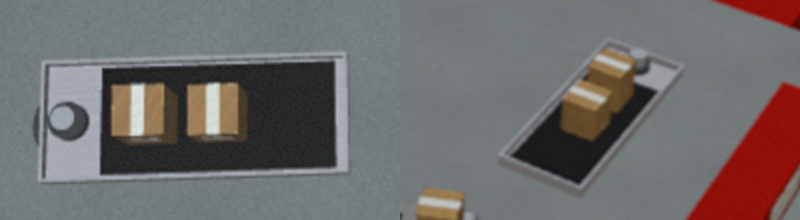

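```bash
python3 - <<'E'
from chk import *
pick(.5326,-.0322,.389,.028,z0=.036,hi=.13)
totray(.083,.028)
go(.42,-.12,.25,.0)
I=snap('8'); print(telemetry.current_time())
for lx,h in((-.075,.07),(.005,.06),(.083,.05)):
    q=TM+TU*lx
    for v in('top',):
        x,f,_=fitbox({v:I[v]},q[0],q[1],TY+np.pi/2,h,z0=.026); d=x[:2]-TM
        print(v,np.round([d@TU,d@[-TU[1],TU[0]]],4),round(f,3))
cv2.imwrite('pics/g8.png',np.vstack([np.hstack([cv2.resize(I['top'][190:300,90:290],(400,220),interpolation=2),cv2.resize(I['side'][130:240,250:450],(400,220),interpolation=2)]),np.hstack([cv2.resize(I[n],(400,300)) for n in('top','side')])]))
E
```

```text
descend False
opening 0.056 62.1667
touch True [0.5847 0.2099 0.0354]
68.475
top [-0.0753  0.0012] 0.035
top [0.0047 0.0012] 0.039
top [0.0822 0.0009] 0.026
```

View pics/g8.png

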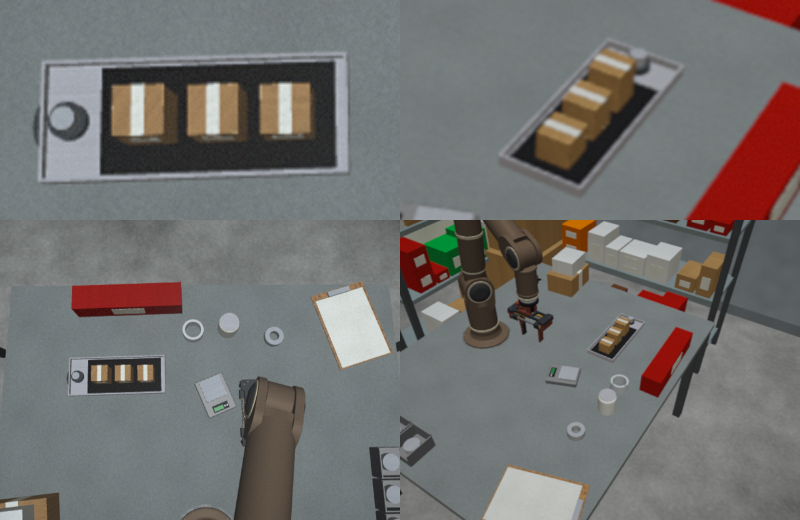

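```bash
cat > swing.py <<'E'
import push
from push import *
push.piv=np.array([.579,.462]); Y0=-1.5486
def q(t,gap,z=.026): return pose(Y0-t,+1,gap,lx=.285,z=z)[0]
E
python3 - <<'E'
from swing import *
for t in np.arange(0,.95,.17): print(t,q(t,0),arm.solve_ik(q(t,0),yawtool(Y0-t)))
move_gripper(0.)
p=q(0,.022); go=[p[0],p[1],.2]
arm.move_straight([.42,-.12,.3],.3)
arm.goto([.6,.08,.3],yawtool(Y0)); arm.goto(go,yawtool(Y0)); print(telemetry.current_ee_pos())
print(arm.move_straight(p,.12,stop_force=10))
print(arm.move_straight(q(0,.001),.04,stop_force=6),telemetry.current_ee_pos(),q(0,0))
cv2.imwrite('pics/t9.png',capture('top'));cv2.imwrite('pics/s9.png',capture('side'));print(telemetry.current_time())
E
```

```text
0.0 [0.66530573 0.17884576 0.026     ] [-0.92960745  0.98234823  1.02981443  1.63048423 -0.93291858  1.09200275
 -1.17622265]
0.17 [0.61615691 0.16832609 0.026     ] [-0.7907248   0.7464622   0.66794989  1.7568002  -0.59393382  0.850407
  1.57628274]
0.34 [0.56593684 0.16627318 0.026     ] [-0.87070084  0.69678425  0.71517154  1.88598599 -0.62855536  0.79765932
  1.43966312]
0.51 [0.51609339 0.1727462  0.026     ] [-0.96344387  0.65040227  0.75613947  2.00100926 -0.65612512  0.74913676
  1.27679116]
0.68 [0.46806357 0.18755855 0.026     ] [-1.07456876  0.61210561  0.7978292   2.09848715 -0.68343496  0.70939459
  1.09000084]
0.8500000000000001 [0.4232321  0.21028317 0.026     ] [-1.11147038  0.53439523  0.70558038  2.16910701 -0.59054332  0.63498552
  0.75900603]
[0.68723538 0.17691548 0.20183912]
False
False [0.66616308 0.17916987 0.02604834] [0.66530573 0.17884576 0.026     ]
74.2
```

View pics/s9.png

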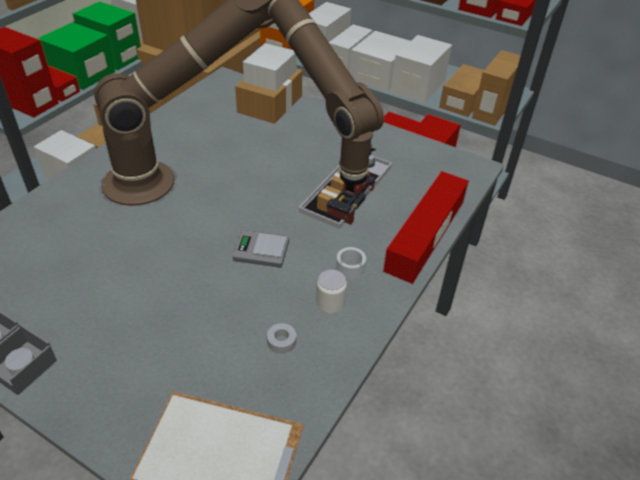

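```bash
python3 - <<'E'
from swing import *
print(telemetry.current_qpos().round(2))
for t in (.4,.85): print(t,arm.solve_ik(q(t,0),down(Y0-t)))
t=0
for k in range(1,13):
    t=.08*k; sp=.06 if t<.7 else .03
    try: s=arm.move_straight(q(t,-.001),sp,attitude=down(Y0-t),stop_force=14)
    except arm.PlanningError as e: print('PE',e);break
    print(k,s,telemetry.current_ee_pos().round(4),telemetry.current_wrist_force().round(1),telemetry.current_qpos()[6].round(2),round(telemetry.current_time(),1))
    if s: break
cv2.imwrite('pics/t10.png',capture('top'));cv2.imwrite('pics/s10.png',capture('side'))
E
```

```text
[-0.95  1.02  1.08  1.63 -0.98  1.13 -1.15]
0.4 [-1.11885796  0.90886159  1.13711945  1.94030793 -1.00610954  1.01092634
 -1.44466533]
0.85 [-1.32058179  0.69162505  1.0348975   2.17948585 -0.88835936  0.78473534
 -2.08886142]
1 False [0.6411 0.1732 0.026 ] [0.8 0.1 0. ] -1.2 74.8
2 False [0.6177 0.169  0.026 ] [0.6 0.5 1.5] -1.25 75.3
3 False [0.594  0.1668 0.026 ] [-0.6  0.6  0. ] -1.31 75.9
4 False [0.5705 0.1665 0.026 ] [ 0.4 -0.3  0.3] -1.38 76.4
5 False [0.5471 0.1682 0.026 ] [-0.3 -0.1 -0.6] -1.45 76.9
6 False [0.5238 0.1716 0.026 ] [ 0.2 -1.3  0.2] -1.53 77.5
7 False [0.5008 0.1769 0.026 ] [ 0.2  0.1 -0.7] -1.61 78.0
8 False [0.4783 0.1841 0.026 ] [ 0.9 -0.4 -0.3] -1.7 78.6
9 False [0.456  0.1931 0.0259] [ 0.1 -0.6 -0.2] -1.8 79.5
10 False [0.435  0.2038 0.0259] [-0.4 -0.   0.3] -1.9 80.5
11 True [0.4244 0.2097 0.0261] [ 1.5 -0.9 -0.4] -1.97 81.0
```

View pics/s10.png

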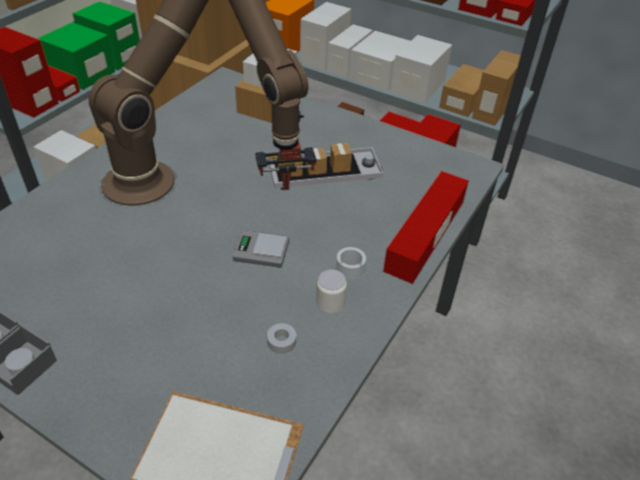

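Stop reached, at about the expected 0.85 rad. I'll back off and check.

```bash
python3 - <<'E'
from swing import *
from ops import snap
p=telemetry.current_ee_pos(); v=np.array([-np.sin(Y0-.85),np.cos(Y0-.85)])
arm.move_straight([p[0]+.04*v[0],p[1]+.04*v[1],p[2]],.08)
p=telemetry.current_ee_pos(); arm.move_straight([p[0],p[1],.2],.15)
arm.goto([.42,-.2,.3],down(Y0))
I=snap('11'); print(telemetry.current_time())
crop('t',I['top'],90,190,180,150,4,'pics/h1.png'); crop('t',I['side'],240,120,160,90,4,'pics/h2.png')
E
```

```text
84.6
```

View pics/h1.png

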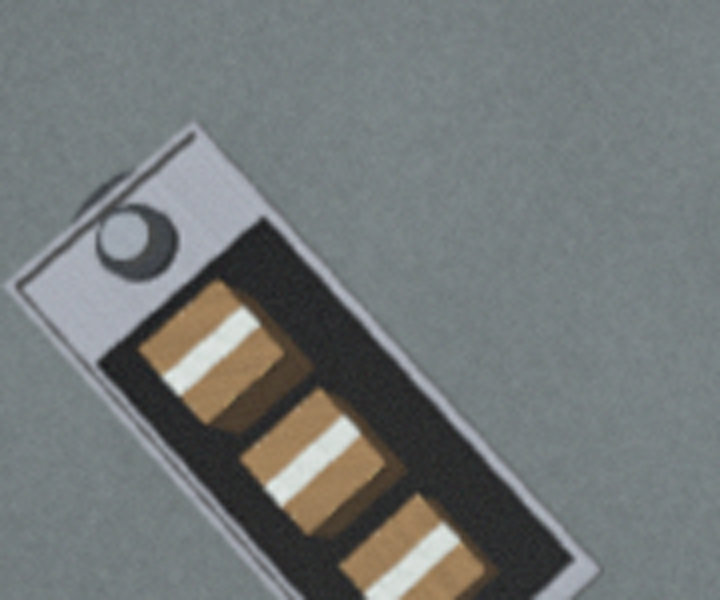

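View pics/h2.png

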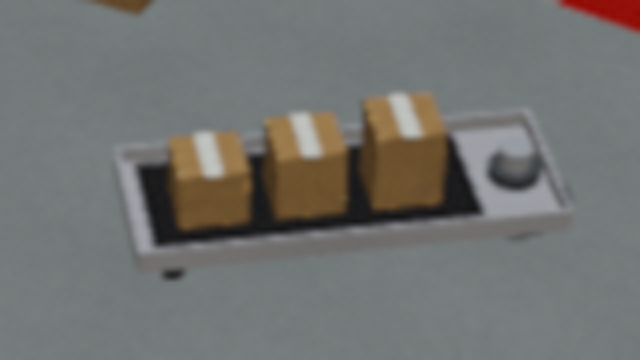

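View pics/top_11.png

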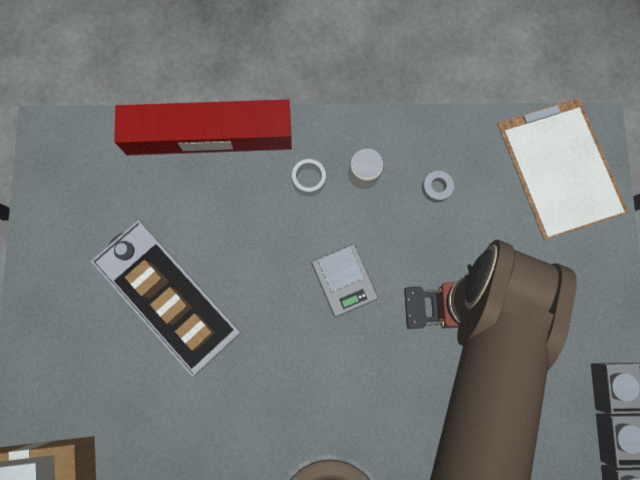

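```bash
python3 - <<'E'
from swing import *
from h import *
x,e,_=rectfit('top',[(138.5,221),(239.5,332),(193,375),(91.5,261)],[[-.2,.07,.04],[.15,.07,.04],[.15,-.07,.04],[-.2,-.07,.04]])
th=(Y0-x[2]+np.pi)%(2*np.pi)-np.pi; print(x,e,'swing',th)
I={'top':cv2.imread('pics/top_11.png')}
u=np.array([np.cos(x[2]),np.sin(x[2])]); m=x[:2]
for lx,h in((-.075,.07),(.005,.06),(.083,.05)):
    q=m+u*lx; r=fitbox(I,q[0],q[1],x[2],h,z0=.026); d=r[0][:2]-m; print(np.round([d@u,d@[-u[1],u[0]]],4),round(r[1],3))
E
```

```text
[ 0.45453134  0.34515035 -2.39648135] 1.1751673028329748 swing 0.8478813508532901
[-0.0773 -0.0026] 0.055
[ 0.0025 -0.003 ] 0.058
[ 0.0807 -0.0031] 0.06
```

```bash
python3 - <<'E'
from h import *
order.hand_in(); print(telemetry.current_time())
E
```

```text
the job is handed in; nothing more can be done
the job is handed in; nothing more can be done
```

The job is handed in, at about 85 s of the 210 s allowed. I pushed the tray to its loading stop. Then I weighed the three cartons that were there, 70, 60 and 50 mm, in that order; the 40 mm one was absent. Each went into the tray after its turn on the pan, and I swung the loaded tray to its dispatch stop.

- **Weighing:** each carton measured within about 2 mm of the pan centre and square to within about 0.02 rad. Each was left released for more than a second.
- **Tray:** the last pictures show it swung 0.848 rad from the loading stop, against the 0.85 rad expected at dispatch. It had stopped against something solid.
- **Cartons in the tray:** all three stand upright at x = -77, +3 and +81 mm along the tray, about 3 mm off its centre line. The gripper is well clear.
- **Bystanders:** the tape roll, filter can and bearing appear at the same pixels as at the start.
- **Disagreements:** the two cameras differed by 2–4 mm in carton and pan positions, so I averaged them. The last tray fit was looser, at 1.2 px.

No check failed.

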